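Refill the printing rack with the dye jars in reverse order

ROBOT

A 6-joint arm with a two-finger parallel gripper is mounted at the origin on the work surface. World frame = base frame: x ahead of the robot, y to its left, z up, the work surface at z = 0. Lengths are in m, angles in rad, forces in N, time in s.
With the tool pointing down it reaches from about 0.35 to 0.85 m from the base axis. Payload 8.1 kg.
Tool frame: the origin (TCP) lies midway between the tips of the shut fingers; the grasp point (between the pads) lies 19 mm behind it (robot.grip_point_offset is the distance from the TCP to the grasp point, in m); z points along the fingers, y is the line along which they close (so a half turn about z gives the same grasp; the last joint's range is limited). The gripper opens to 93 mm and grips with 3 to 60 N. Pads are 15 mm wide; open, the fingers measure 128 mm over their backs; the gripper's body (75 mm by 188 mm) begins 65 mm behind the grasp point.
Start: joints at [-1.409, 0.13, 1.488, -0, 1.523, -0.085], TCP at [0.147, -0.582, 0.219] pointing down, gripper open.
Joint ranges: [-2.96, 2.96], [-0.89, 2.26], [0.02, 2.5], [-1.34, 4.48], [0, 2.73], [-2.66, 2.66]. Speed limits (rad/s): [2.39, 2.39, 2.79, 3.14, 3.14, 3.14].

INTERFACE

Orientations are given as a rotation vector (axis times angle).
In Python, from plant import robot, read_camera, job gives the robot as it stands.
- The arm moves only by the shell command python3 -m inch 'ROWS' [FORCE]. ROWS is JSON, one flat list of numbers, 5 for each row, row after row: the shift along the world's x, y, z in mm, then the turn about the world's z in degrees, then the opening in per cent of the stroke, from 0 (shut) to 100 (fully open). In form: [dx, dy, dz, yaw, hand, dx, dy, dz, yaw, hand, ...]. A call has 1 to 10 rows; each row is the pose to reach, as a shift and turn from the pose commanded when the call began; what a row does not reach only later rows make up. A row lasts 1/12 s, in which the tool goes at most 41.7 mm and 7.16 degrees, less where a joint would pass 70% of its speed; a pose out of reach is approached as far as the arm can. A call with a gripper value outside its range is refused whole. The fingers move at their own pace and stop on an object; FORCE is the grip in N (left out, the last holds). Time passes only in rows, so rows that repeat a pose let the fingers close. It gives the time, the measured TCP pose, the force, the opening and the grip force at its end, in the units of the state.
- robot.read_state(): the state, without advancing time (a new reading comes with each control period).
- read_camera(name): name is "side" or "top"; returns a dict with "image" (400x640x3 uint8, blue, green, red), "K" (3x3 intrinsics, pixels), "D" ([k1, k2, p1, p2, k3] as OpenCV has them; the pictures are not rectified), "extrinsics" (4x4, takes a point from world to camera coordinates). Camera axes: x right, y down, z forward; pixel columns grow to the right and rows downward; lengths in m; the calibration is good to about 2 mm. A picture is of the moment at which its call begins. There is no depth.
- job.close_job(): hands the job in; it is judged then, once.
The state is a dict: "t": time; "q": joint angles; "dq": joint speeds; "joint_torque": joint torques, N m; "tool_pos": TCP position; "orientation": TCP orientation; "force": force on the tool from outside, world axes, zero at the start; "wrist_torque": the same for the moment, N m; "opening": finger opening in m; "gripper_force": force on a finger pad.
Only numpy, scipy, OpenCV 4.12 (cv2) and the standard library are available. Lean on these libraries where they do the work, as an engineer would, in place of code of your own. Each camera call takes 0.05 s, during which the arm holds its last target. There are 200 camera calls.

TASK

The cloth on the print table has been turned end for end, so move the four dye jars from the grey storage rack to the plywood printing rack in reverse order: seen from the robot, the jar at the left end of the storage rack goes into the recess at the right end of the printing rack, the next one beside it, and so on, until the jar at the right end of the storage rack stands at the left end. Keep the jars upright, set them down gently rather than dropping them, and leave each one standing flat on the floor of its recess.

Things in the scene. Friction and masses are not known exactly. Their poses are not given: they have to be found in the camera images.
- store_rack: storage rack, fixed: flat grey board 110 x 324 mm, deck 12 mm high, with dark steel end plates 8 mm thick and 26 mm high. Origin: centre of its underside (on the table). Its y axis runs along the row towards the left as seen from the robot (it is yawed at most 0.35 rad), x points away from the robot. It carries four swatch plates in a row, 75 mm apart, at y = -112.5, -37.5, +37.5 and +112.5 mm, x = 0.
- print_rack: printing rack, fixed: plywood board 94 x 324 mm, 20 mm high, with four square dark-floored recesses 62 x 62 mm, 8 mm deep (floor 12 mm above the table), empty at the start. Origin: centre of its underside (on the table). Its y axis runs along the row towards the left as seen from the robot (it is yawed at most 0.35 rad), x points away from the robot. Recess centres at y = -112.5, -37.5, +37.5 and +112.5 mm, x = 0.
- tile_red: red swatch plate fixed on the storage rack, 100 x 66 x 4 mm (66 along the row), under the red jar at the start and showing in front of and behind it; it never moves, so it keeps showing where the red jar stood. Origin: centre of its underside, 12 mm above the table; axes as the storage rack's.
- jar_red_mid (a point): loose upright round screw-top jar with red cap and red band on a white body, 46 mm diameter, 70 mm tall, about 140 g (100 to 200 g), standing on the red swatch plate. This point is its centre, on its axis, 35 mm above its underside; z is its axis, upwards.
- tile_yellow: yellow swatch plate fixed on the storage rack, 100 x 66 x 4 mm (66 along the row), under the yellow jar at the start and showing in front of and behind it; it never moves, so it keeps showing where the yellow jar stood. Origin: centre of its underside, 12 mm above the table; axes as the storage rack's.
- jar_yellow_mid (a point): loose upright round screw-top jar with yellow cap and yellow band on a white body, 46 mm diameter, 70 mm tall, about 140 g (100 to 200 g), standing on the yellow swatch plate. This point is its centre, on its axis, 35 mm above its underside; z is its axis, upwards.
- tile_green: green swatch plate fixed on the storage rack, 100 x 66 x 4 mm (66 along the row), under the green jar at the start and showing in front of and behind it; it never moves, so it keeps showing where the green jar stood. Origin: centre of its underside, 12 mm above the table; axes as the storage rack's.
- jar_green_mid (a point): loose upright round screw-top jar with green cap and green band on a white body, 46 mm diameter, 70 mm tall, about 140 g (100 to 200 g), standing on the green swatch plate. This point is its centre, on its axis, 35 mm above its underside; z is its axis, upwards.
- tile_blue: blue swatch plate fixed on the storage rack, 100 x 66 x 4 mm (66 along the row), under the blue jar at the start and showing in front of and behind it; it never moves, so it keeps showing where the blue jar stood. Origin: centre of its underside, 12 mm above the table; axes as the storage rack's.
- jar_blue_mid (a point): loose upright round screw-top jar with blue cap and blue band on a white body, 46 mm diameter, 70 mm tall, about 140 g (100 to 200 g), standing on the blue swatch plate. This point is its centre, on its axis, 35 mm above its underside; z is its axis, upwards.

How it is judged:
By the outcome, as a careful person would: the job done as asked, in the order asked, and still so for the second after the job is handed in, with the robot touching nothing.
It also fails if it takes over 115 s, if anything falls off the work surface, if the arm or the gripper's body presses on something with over 40 N, if the wrist force passes 120 N, or if a joint passes its speed limit or range.

## Working session

There is one attempt and no reset: what is moved stays moved. The work goes in short steps, Python scripts to look and compute and a shell command to move; the robot and the scene stay as the last step left them, time stands still between calls to the robot, and variables do not carry over. Pictures are saved under pics/ and viewed, at most 14 in all, crops included, and the job is handed in when it is done.

```bash
ls; mkdir -p pics; python3 - <<'E'
from plant import robot, read_camera
import cv2,numpy as np
s=robot.read_state();print(s['t'],s['tool_pos'],s['orientation'],s['opening'])
for n in("top","side"):
    c=read_camera(n);cv2.imwrite(f"pics/{n}0.png",c["image"]);print(n,c["K"],c["D"],np.round(c["extrinsics"],4))
E
```

```text
pics
0.0 [ 0.14650556 -0.58123482  0.21757933] [-3.11584869e+00 -3.86429880e-01  1.12666202e-04] 0.09293699918402074
top [[383.90751965   0.         316.68733471]
 [  0.         383.90751965 201.85311083]
 [  0.           0.           1.        ]] [0.01485334 0.         0.         0.         0.        ] [[ 0.0079 -0.9991 -0.0424  0.0137]
 [-0.9967 -0.0044 -0.0816  0.5287]
 [ 0.0813  0.043  -0.9958  0.8706]
 [ 0.      0.      0.      1.    ]]
side [[460.09780818   0.         315.52618101]
 [  0.         460.09780818 186.90314995]
 [  0.           0.           1.        ]] [-0.13345642  0.          0.          0.          0.        ] [[ 0.9493 -0.3144 -0.0042 -0.4864]
 [-0.1936 -0.5738 -0.7958  0.1616]
 [ 0.2478  0.7562 -0.6056  0.8796]
 [ 0.      0.      0.      1.    ]]
```

View pics/top0.png

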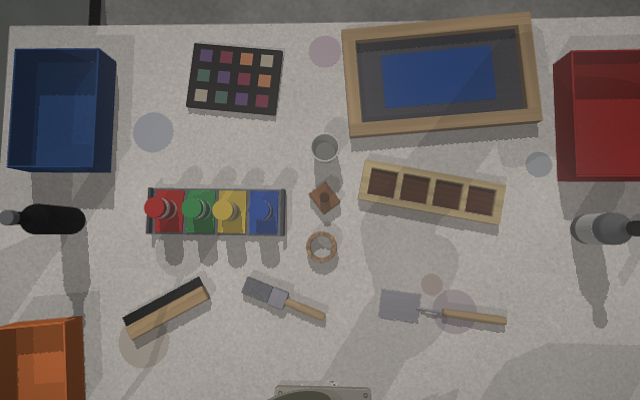

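View pics/side0.png

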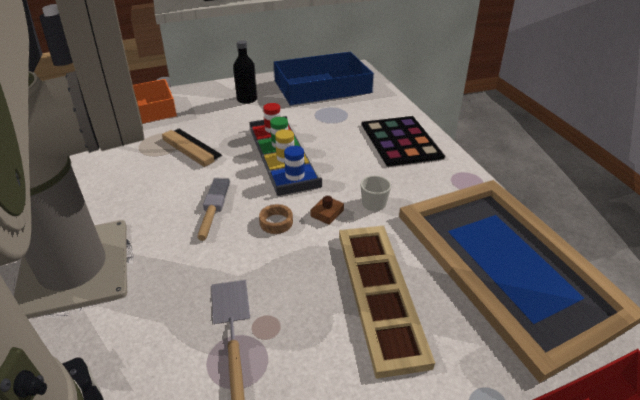

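Top view: the storage rack is at about (216,212), with jars red, green, yellow, blue from left to right. The printing rack is at about (432,192). I'll enlarge both to get precise pixels.

```bash
python3 - <<'E'
import cv2,numpy as np
t=cv2.imread("pics/top0.png");s=cv2.imread("pics/side0.png")
def crop(im,x0,y0,x1,y1,k):
    return cv2.resize(im[y0:y1,x0:x1],None,fx=k,fy=k,interpolation=cv2.INTER_CUBIC)
a=crop(t,140,180,300,240,5);b=crop(t,350,150,510,230,5)
a=cv2.convertScaleAbs(a,alpha=1.5)
a=a[:300];b=b[25:325]
cv2.imwrite("pics/c1.png",np.vstack([a,b[:300]]))
c=crop(s,240,90,340,200,5)
cv2.imwrite("pics/c2.png",cv2.convertScaleAbs(c,alpha=1.3))
E
```

```text
(no output)
```

View pics/c1.png

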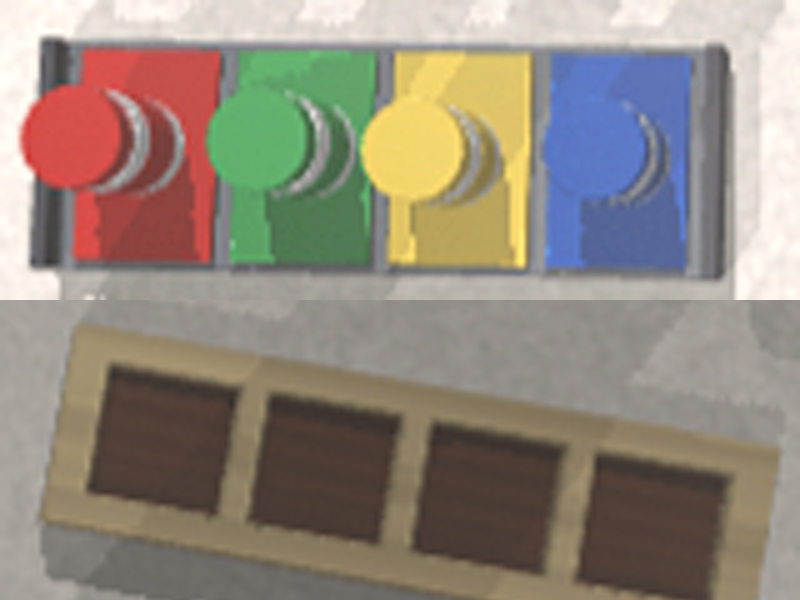

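View pics/c2.png

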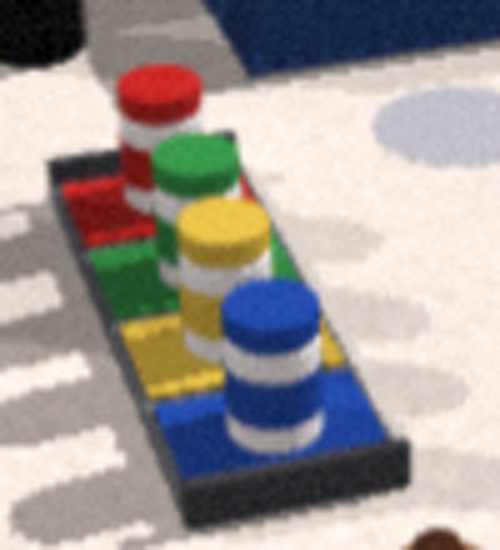

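```bash
cat >vis.py <<'E'
import numpy as np,cv2,pickle,os
from scipy.optimize import least_squares
if not os.path.exists("cal.pkl"):
    from plant import read_camera
    pickle.dump({n:{k:np.array(v) for k,v in read_camera(n).items() if k!="image"} for n in("top","side")},open("cal.pkl","wb"))
C=pickle.load(open("cal.pkl","rb"))
def proj(n,P):
    c=C[n];E=c["extrinsics"];r,_=cv2.Rodrigues(E[:3,:3].copy())
    return cv2.projectPoints(np.float64(P).reshape(-1,1,3),r,E[:3,3],c["K"],c["D"])[0].reshape(-1,2)
def back(n,px,z):
    c=C[n];E=c["extrinsics"];u=cv2.undistortPoints(np.float64(px).reshape(-1,1,2),c["K"],c["D"]).reshape(-1,2)
    d=np.c_[u,np.ones(len(u))]@E[:3,:3];o=-E[:3,:3].T@E[:3,3]
    return o+d*((z-o[2])/d[:,2])[:,None]
def fit(L,W): # planar pose x,y,yaw mapping local L to world W
    def w(p):
        c,s=np.cos(p[2]),np.sin(p[2]);return L@np.array([[c,s],[-s,c]])+p[:2]
    r=least_squares(lambda p:(w(p)-W[:,:2]).ravel(),[.5,0,0]);return r.x,np.sqrt(np.mean(r.fun**2))
E
python3 - <<'E'
from vis import *
up=lambda P,x0,y0:(np.array(P,float)+.5)/5-.5+[x0,y0]
ys=[.1125,.0375,-.0375,-.1125]
def loc(hx,hy): return np.array([[a*hx,y+b*hy] for y in ys for a,b in((1,1),(1,-1),(-1,-1),(-1,1))])
rec=[(110,367),(241,390),(218,515),(88,491),(270,395),(403,417),(382,543),(250,521),(431,424),(567,448),(546,573),(412,550),(597,456),(730,480),(712,602),(577,580)]
W=back("top",up(np.array(rec)-[0,275],350,150),.020)
p,e=fit(loc(.031,.031),W);print("print",p,e)
til=[(80,50),(221,50),(212,264),(72,260),(240,52),(377,54),(374,266),(228,264),(397,54),(532,54),(529,268),(385,265),(552,56),(693,58),(688,270),(543,268)]
W=back("top",up(til,140,180),.016)
s,e=fit(loc(.05,.033),W);print("store",s,e)
g=lambda p:[(np.round([p[0]-np.sin(p[2])*y,p[1]+np.cos(p[2])*y],4)) for y in ys]
print("recess",*g(p));print("tiles",*g(s))
T=back("top",up([(72,138),(258,140),(414,147),(596,150)],140,180),.086)
S=back("side",up([(160,85),(197,155),(225,220),(271,302)],240,90),.086)
print(np.round(T,4));print(np.round(S,4))
# side check of print rack corners
for sx,sy in((1,1),(1,-1),(-1,-1),(-1,1)):
    x,y=sx*.047,sy*.162;c,q=np.cos(p[2]),np.sin(p[2]);print(proj("side",[p[0]+c*x-q*y,p[1]+q*x+c*y,.02]))
im=cv2.resize(cv2.imread("pics/side0.png")[210:390,320:450],None,fx=3,fy=3,interpolation=cv2.INTER_CUBIC)
for sx,sy in((1,1),(1,-1),(-1,-1),(-1,1)):
    x,y=sx*.047,sy*.162;c,q=np.cos(p[2]),np.sin(p[2]);u=proj("side",[p[0]+c*x-q*y,p[1]+q*x+c*y,.02])[0]
    cv2.drawMarker(im,tuple(int(v) for v in (u-[320,210])*3),(0,255,0),0,12)
cv2.imwrite("pics/c3.png",im)
E
```

```text
print [ 0.55397491 -0.24622444 -0.17911732] 0.0013118928689423732
store [ 0.50537792  0.25473389 -0.00812716] 0.0007979689265234322
recess [ 0.574  -0.1355] [ 0.5607 -0.2093] [ 0.5473 -0.2831] [ 0.5339 -0.3569]
tiles [0.5063 0.3672] [0.5057 0.2922] [0.5051 0.2172] [0.5045 0.1422]
[[0.51   0.3704 0.086 ]
 [0.5096 0.2881 0.086 ]
 [0.5068 0.2193 0.086 ]
 [0.5059 0.1396 0.086 ]]
[[0.5098 0.3668 0.086 ]
 [0.5091 0.2853 0.086 ]
 [0.5056 0.2179 0.086 ]
 [0.5063 0.1396 0.086 ]]
[[383.25770889 224.7072231 ]]
[[434.81838296 361.69528263]]
[[376.35030746 370.68148172]]
[[338.72382919 229.25927485]]
```

View pics/c3.png

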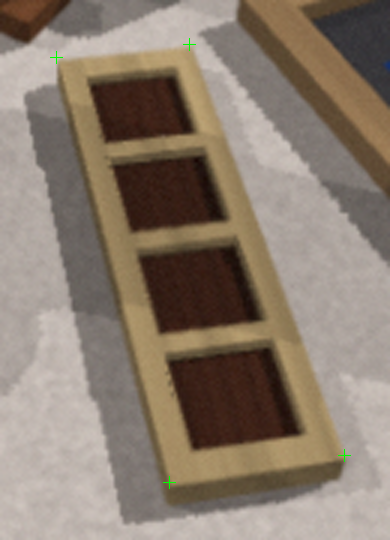

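Print rack and jar positions agree within about 3 mm between the two cameras, so I'll average them. Blue goes first, then yellow, green and red, gripping along world x so the fingers sit in front of and behind each jar.

```bash
python3 -m inch '[204,281,0,60,100,204,281,0,60,100,204,281,0,60,100,204,281,0,60,100,204,281,0,60,100,204,281,0,60,100,204,281,0,60,100,204,281,0,60,100,204,281,0,60,100,204,281,0,60,100]' 15 && python3 -m inch '[155,440,-60,15.5,100,155,440,-60,15.5,100,155,440,-60,15.5,100,155,440,-60,15.5,100,155,440,-60,15.5,100,155,440,-60,15.5,100,155,440,-60,15.5,100,155,440,-60,15.5,100,155,440,-60,15.5,100,155,440,-60,15.5,100]'
```

```text
t: 1.03
tool_pos: [0.3524, -0.298, 0.2187]
orientation: [-2.5, -1.903, -0.001]
force: [-0.7, 0.6, -0.8]
opening: 0.0931
gripper_force: 0.0
t: 1.87
tool_pos: [0.4885, 0.0899, 0.1652]
orientation: [2.231, 2.211, -0.0]
force: [1.0, -0.3, 0.7]
opening: 0.0927
gripper_force: 0.0
```

```bash
python3 -m inch '[17,48,0,0,100,17,48,0,0,100,17,48,0,0,100,17,48,0,0,100]'; python3 - <<'E'
from plant import *
import cv2,numpy as np
for i in range(2):print(robot.read_state()["tool_pos"],robot.read_state()["orientation"])
a=read_camera("top")["image"][150:270,130:330];b=read_camera("side")["image"][60:210,220:420]
f=lambda x:cv2.resize(x,None,fx=3,fy=3,interpolation=cv2.INTER_CUBIC)
a,b=f(a),f(b);b=b[:240] if 0 else b
cv2.imwrite("pics/d1.png",cv2.resize(np.vstack([a,b]),None,fx=.72,fy=.72))
E
```

```text
t: 2.2
tool_pos: [0.5049, 0.1361, 0.1651]
orientation: [2.229, 2.214, -0.002]
force: [-0.1, 0.0, 0.2]
opening: 0.0927
gripper_force: 0.0
[0.50491663 0.13611324 0.1650541 ] [ 2.22860236e+00  2.21425521e+00 -2.14429147e-03]
[0.50491663 0.13611324 0.1650541 ] [ 2.22860236e+00  2.21425521e+00 -2.14429147e-03]
```

View pics/d1.png

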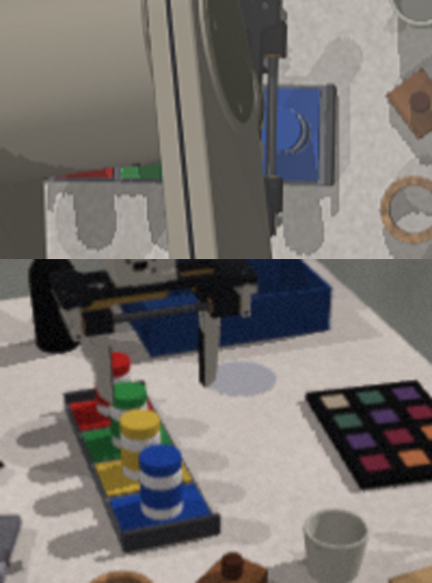

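Fingers straddle the row front to back, over the blue jar. Descend and grip.

```bash
python3 -m inch '[1,3,-40,0,100,1,3,-80,0,100,1,3,-105,0,100,1,3,-120,0,100,1,3,-128,0,100,1,3,-128,0,100,1,3,-128,0,60,1,3,-128,0,60,1,3,-128,0,40,1,3,-128,0,40]' 20 && python3 -m inch '[0,0,0,0,40,0,0,0,0,40,0,0,0,0,40,0,0,0,0,40,0,0,0,0,40,0,0,0,0,40]' 20
```

```text
t: 3.13
tool_pos: [0.5071, 0.1401, 0.0391]
orientation: [2.227, 2.213, 0.003]
force: [0.9, 0.5, 0.2]
opening: 0.0709
gripper_force: 0.0
t: 3.63
tool_pos: [0.5059, 0.1401, 0.0376]
orientation: [-2.228, -2.215, -0.0]
force: [-0.4, 0.3, 1.7]
opening: 0.046
gripper_force: 20.0
```

```bash
python3 -m inch '[0,0,25,0,40,0,0,60,0,40,0,0,100,0,40,10,-35,120,-5,40,20,-75,120,-10,40,30,-115,120,-10,40,39,-155,120,-10,40,49,-195,120,-10,40,58,-232,120,-10,40,64,-260,120,-10,40]' && python3 -m inch '[4,-17,0,0,40,4,-17,0,0,40,4,-17,0,0,40]'; python3 - <<'E'
from plant import *
print(robot.read_state()["tool_pos"],robot.read_state()["opening"])
E
```

```text
t: 4.47
tool_pos: [0.5699, -0.1232, 0.1571]
orientation: [2.414, 2.01, -0.001]
force: [0.2, 0.3, -1.1]
opening: 0.0455
gripper_force: 20.0
t: 4.72
tool_pos: [0.5735, -0.1378, 0.1567]
orientation: [-2.414, -2.008, 0.001]
force: [-0.1, -0.2, -2.0]
opening: 0.0457
gripper_force: 20.0
[ 0.573471   -0.13778248  0.1567199 ] 0.04566784009117659
```

```bash
python3 -m inch '[0,0,-35,0,40,0,0,-70,0,40,0,0,-90,0,40,0,0,-102,0,40,0,0,-102,0,40,0,0,-102,0,40]'; python3 - <<'E'
from plant import *
import cv2,numpy as np
from vis import proj
s=robot.read_state();print(s["tool_pos"])
b=read_camera("side")["image"];a=read_camera("top")["image"]
p=s["tool_pos"]
f=lambda x,x0,y0:cv2.resize(x[y0:y0+130,x0:x0+200],None,fx=3,fy=3,interpolation=cv2.INTER_CUBIC)[:299]
cv2.imwrite("pics/d2.png",np.vstack([f(a,320,140),f(b,290,160)]))
E
```

```text
t: 5.22
tool_pos: [0.5738, -0.1361, 0.0557]
orientation: [-2.411, -2.013, 0.0]
force: [0.1, -0.3, -1.0]
opening: 0.0455
gripper_force: 20.0
[ 0.57383222 -0.13612608  0.05565652]
```

View pics/d2.png

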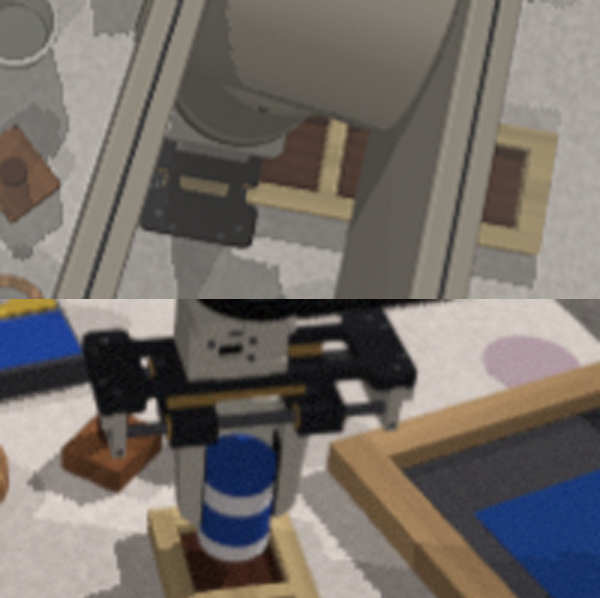

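Side view: the blue jar's base at crop (236,548) is centred over the recess (185–280). Lower gently and release.

```bash
python3 -m inch '[0,0,-9,0,40,0,0,-15,0,40,0,0,-18,0,40,0,0,-20,0,40,0,0,-21,0,40,0,0,-21,0,40]'
```

```text
t: 5.82
tool_pos: [0.5737, -0.137, 0.0341]
orientation: [-2.413, -2.011, 0.0]
force: [-0.2, 0.4, -1.5]
opening: 0.0456
gripper_force: 20.0
```

```bash
python3 -m inch '[0,0,-0.5,0,40,0,0,-1,0,40,0,0,-1,0,40]'&& python3 -m inch '[0,0,-0.5,0,40,0,0,-1,0,40,0,0,-1,0,40]'
```

```text
t: 6.07
tool_pos: [0.5741, -0.1371, 0.0337]
orientation: [2.413, 2.012, 0.0]
force: [-0.2, 0.8, -0.9]
opening: 0.0455
gripper_force: 20.0
t: 6.32
tool_pos: [0.5741, -0.1371, 0.0336]
orientation: [2.413, 2.012, 0.0]
force: [-4.5, 1.4, 6.9]
opening: 0.0458
gripper_force: 20.0
```

Contact at 7 N, so the jar is on the floor of the recess. Release, lift and go to yellow.

```bash
python3 -m inch '[0,0,0,0,55,0,0,0,0,65,0,0,0,0,75,0,0,0,0,75,0,0,0,0,75,0,0,20,0,75,0,0,50,0,75,0,0,85,0,75,0,0,120,0,75,0,0,125,0,75]' && python3 -m inch '[-68,356,0,10,100,-68,356,0,10,100,-68,356,0,10,100,-68,356,0,10,100,-68,356,0,10,100,-68,356,0,10,100,-68,356,0,10,100,-68,356,0,10,100,-68,356,0,10,100,-68,356,0,10,100]'
```

```text
t: 7.15
tool_pos: [0.5775, -0.1382, 0.1653]
orientation: [2.406, 2.006, 0.009]
force: [2.0, -0.3, 1.1]
opening: 0.0696
gripper_force: 0.0
t: 7.98
tool_pos: [0.5044, 0.2241, 0.1574]
orientation: [-2.222, -2.219, -0.002]
force: [-0.3, -0.3, 0.6]
opening: 0.0929
gripper_force: 0.0
```

```bash
python3 - <<'E'
from plant import *
import cv2,numpy as np
s=robot.read_state();print(s["tool_pos"])
a=read_camera("top")["image"];b=read_camera("side")["image"]
f=lambda x,x0,y0:cv2.resize(x[y0:y0+100,x0:x0+200],None,fx=3,fy=3,interpolation=cv2.INTER_CUBIC)[:299]
cv2.imwrite("pics/d3.png",np.vstack([f(a,320,140),f(b,290,200)]))
E
```

```text
[0.50437937 0.22409503 0.15744689]
```

View pics/d3.png

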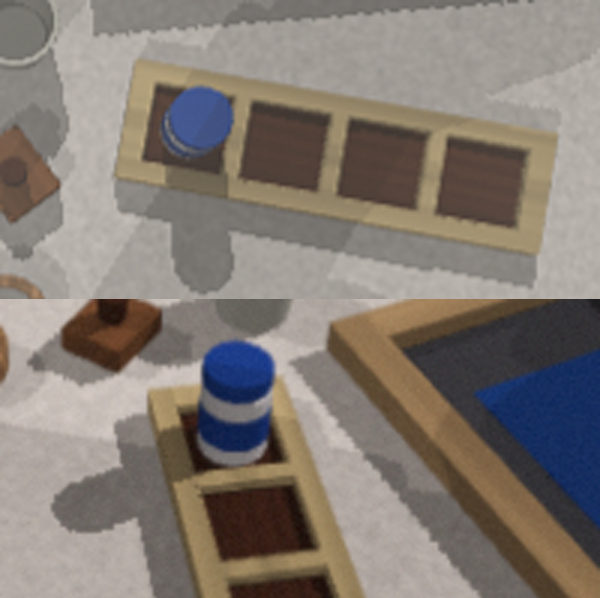

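Blue stands upright in the left recess. Pick up yellow.

```bash
python3 - <<'E'
from vis import *
print(back("top",[[387,179.3]],.082), proj("side",[[.574,-.1365,.012],[.574,-.1365,.082],[.574,-.14,.082]])-[290,200])
from plant import robot;print(robot.read_state()["tool_pos"])
E
python3 -m inch '[0,0,-35,0,100,0,0,-70,0,100,0,0,-95,0,100,0,0,-112,0,100,0,0,-120,0,100,0,0,-120,0,100,0,0,-120,0,60,0,0,-120,0,60,0,0,-120,0,40,0,0,-120,0,40]' 20 && python3 -m inch '[0,0,0,0,40,0,0,0,0,40,0,0,0,0,40,0,0,0,0,40,0,0,0,0,40,0,0,0,0,40]' 20
```

```text
[[ 0.5732063  -0.13725216  0.082     ]] [[76.47835621 46.84802623]
 [78.8833923  20.44037235]
 [79.62389116 21.60324955]]
[0.50552981 0.21989952 0.1572918 ]
t: 8.92
tool_pos: [0.5071, 0.2192, 0.0391]
orientation: [2.228, 2.214, 0.004]
force: [0.6, 0.7, -0.1]
opening: 0.071
gripper_force: 0.0
t: 9.42
tool_pos: [0.5059, 0.2191, 0.0377]
orientation: [-2.228, -2.215, -0.0]
force: [-1.4, 0.1, 2.4]
opening: 0.0456
gripper_force: 20.0
```

```bash
python3 -m inch '[0,0,25,0,40,0,0,60,0,40,0,0,100,0,40,5,-35,120,-5,40,10,-75,120,-10,40,15,-115,120,-10,40,20,-155,120,-10,40,25,-195,120,-10,40,30,-235,120,-10,40,35,-275,120,-10,40]' && python3 -m inch '[5,-40,0,0,40,10,-80,0,0,40,15,-120,0,0,40,18,-145,0,0,40,20,-154,0,0,40,20,-154,0,0,40,20,-154,0,0,40]' &&  python3 -m inch '[0,0,-35,0,40,0,0,-70,0,40,0,0,-90,0,40,0,0,-105,0,40,0,0,-114,0,40,0,0,-119,0,40,0,0,-121,0,40,0,0,-122,0,40,0,0,-123,0,40,0,0,-123,0,40]'
```

```text
t: 10.25
tool_pos: [0.5405, -0.0579, 0.1572]
orientation: [-2.413, -2.012, 0.0]
force: [0.6, 0.4, -2.0]
opening: 0.0457
gripper_force: 20.0
t: 10.83
tool_pos: [0.5605, -0.2095, 0.1568]
orientation: [-2.413, -2.01, 0.0]
force: [0.4, 0.1, -1.4]
opening: 0.046
gripper_force: 20.0
t: 11.67
tool_pos: [0.5617, -0.2103, 0.0356]
orientation: [2.412, 2.011, 0.001]
force: [-0.2, 0.0, -2.0]
opening: 0.0459
gripper_force: 20.0
```

```bash
python3 -m inch '[0,0,-0.5,0,40,0,0,-1,0,40,0,0,-1,0,40]'&& python3 -m inch '[0,0,-0.5,0,40,0,0,-1,0,40,0,0,-1,0,40]'
```

```text
t: 11.92
tool_pos: [0.5611, -0.2102, 0.0338]
orientation: [2.413, 2.011, 0.0]
force: [0.7, 0.5, -1.3]
opening: 0.0459
gripper_force: 20.0
t: 12.17
tool_pos: [0.5611, -0.2102, 0.0336]
orientation: [2.413, 2.011, 0.0]
force: [-4.2, 2.1, 8.1]
opening: 0.0458
gripper_force: 20.0
```

```bash
python3 -m inch '[0,0,0,0,55,0,0,0,0,65,0,0,0,0,75,0,0,0,0,75,0,0,0,0,75,0,0,20,0,75,0,0,50,0,75,0,0,85,0,75,0,0,120,0,75,0,0,125,0,75]' && python3 -m inch '[-4,40,0,5,100,-8,80,0,10,100,-12,120,0,10,100,-17,160,0,10,100,-21,200,0,10,100,-25,240,0,10,100,-29,280,0,10,100,-33,320,0,10,100,-37,360,0,10,100,-42,400,0,10,100]' && python3 -m inch '[-4,40,0,0,100,-8,80,0,0,100,-10,97,0,0,100,-10,97,0,0,100,-10,97,0,0,100]'
```

```text
t: 13.0
tool_pos: [0.5644, -0.2116, 0.1654]
orientation: [2.406, 2.006, 0.007]
force: [-0.3, -0.6, 1.0]
opening: 0.0699
gripper_force: 0.0
t: 13.83
tool_pos: [0.5185, 0.1919, 0.1575]
orientation: [2.228, 2.214, 0.001]
force: [1.2, -0.4, -0.0]
opening: 0.093
gripper_force: 0.0
t: 14.25
tool_pos: [0.5085, 0.2877, 0.1571]
orientation: [2.226, 2.217, -0.001]
force: [-1.1, -0.6, -1.4]
opening: 0.0929
gripper_force: 0.0
```

```bash
python3 - <<'E'
from plant import *
import cv2,numpy as np
s=robot.read_state();print(s["tool_pos"])
a=read_camera("top")["image"];b=read_camera("side")["image"]
f=lambda x,x0,y0:cv2.resize(x[y0:y0+100,x0:x0+200],None,fx=3,fy=3,interpolation=cv2.INTER_CUBIC)[:299]
cv2.imwrite("pics/d4.png",np.vstack([f(a,320,140),f(b,220,80)]))
E
```

```text
[0.50849538 0.28765301 0.15710668]
```

View pics/d4.png

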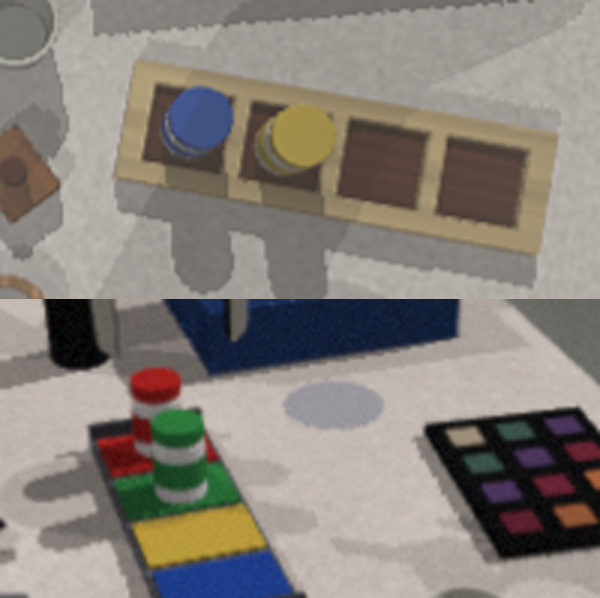

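Blue and yellow both stand in their recesses (caps at crop (201,118) and (303,136)), and green and red are undisturbed. Pick up green.

```bash
python3 -m inch '[0,0,-35,0,100,0,0,-70,0,100,0,0,-95,0,100,0,0,-112,0,100,0,0,-120,0,100,0,0,-120,0,100,0,0,-120,0,60,0,0,-120,0,60,0,0,-120,0,40,0,0,-120,0,40]' 20 && python3 -m inch '[0,0,0,0,40,0,0,0,0,40,0,0,0,0,40,0,0,0,0,40,0,0,0,0,40,0,0,0,0,40]' 20
```

```text
t: 15.18
tool_pos: [0.5101, 0.2874, 0.0392]
orientation: [2.228, 2.214, 0.004]
force: [-0.7, 0.3, 0.4]
opening: 0.0708
gripper_force: 0.0
t: 15.68
tool_pos: [0.509, 0.2871, 0.0376]
orientation: [-2.228, -2.215, -0.0]
force: [-1.3, 0.8, 1.3]
opening: 0.0458
gripper_force: 20.0
```

```bash
python3 -m inch '[0,0,25,0,40,0,0,60,0,40,0,0,100,0,40,2,-35,120,-5,40,5,-75,120,-10,40,7,-115,120,-10,40,10,-155,120,-10,40,13,-195,120,-10,40,15,-235,120,-10,40,18,-275,120,-10,40]' && python3 -m inch '[3,-40,0,0,40,6,-80,0,0,40,9,-120,0,0,40,12,-160,0,0,40,15,-200,0,0,40,17,-240,0,0,40,19,-275,0,0,40,20,-296,0,0,40,20,-296,0,0,40,20,-296,0,0,40]' &&  python3 -m inch '[0,0,-35,0,40,0,0,-70,0,40,0,0,-90,0,40,0,0,-105,0,40,0,0,-114,0,40,0,0,-119,0,40,0,0,-121,0,40,0,0,-122,0,40,0,0,-123,0,40,0,0,-123,0,40]' && python3 -m inch '[0,0,-0.5,0,40,0,0,-1,0,40,0,0,-1,0,40]'
```

```text
t: 16.52
tool_pos: [0.5263, 0.0102, 0.1573]
orientation: [-2.412, -2.012, 0.0]
force: [1.4, 0.3, -1.3]
opening: 0.0455
gripper_force: 20.0
t: 17.35
tool_pos: [0.5463, -0.285, 0.1567]
orientation: [-2.414, -2.008, 0.0]
force: [-0.4, 0.6, -1.4]
opening: 0.0458
gripper_force: 20.0
t: 18.18
tool_pos: [0.5477, -0.2844, 0.0357]
orientation: [2.411, 2.011, 0.001]
force: [0.1, 0.0, -1.2]
opening: 0.0454
gripper_force: 20.0
t: 18.43
tool_pos: [0.5471, -0.2842, 0.0338]
orientation: [2.413, 2.011, 0.0]
force: [0.3, -0.5, -2.2]
opening: 0.0457
gripper_force: 20.0
```

```bash
python3 -m inch '[0,0,-0.5,0,40,0,0,-1,0,40,0,0,-1,0,40]' && python3 -m inch '[0,0,0,0,55,0,0,0,0,65,0,0,0,0,75,0,0,0,0,75,0,0,0,0,75,0,0,20,0,75,0,0,50,0,75,0,0,85,0,75,0,0,120,0,75,0,0,125,0,75]' && python3 -m inch '[-2,40,0,5,100,-4,80,0,10,100,-6,120,0,10,100,-9,160,0,10,100,-11,200,0,10,100,-13,240,0,10,100,-16,280,0,10,100,-18,320,0,10,100,-20,360,0,10,100,-22,400,0,10,100]' && python3 -m inch '[-3,40,0,0,100,-6,80,0,0,100,-8,120,0,0,100,-10,160,0,0,100,-12,200,0,0,100,-14,235,0,0,100,-15,252,0,0,100,-15,252,0,0,100,-15,252,0,0,100]'; python3 - <<'E'
from plant import *
import cv2,numpy as np
s=robot.read_state();print(s["tool_pos"])
a=read_camera("top")["image"];b=read_camera("side")["image"]
f=lambda x,x0,y0:cv2.resize(x[y0:y0+100,x0:x0+200],None,fx=3,fy=3,interpolation=cv2.INTER_CUBIC)[:299]
cv2.imwrite("pics/d5.png",np.vstack([f(a,320,140),f(b,220,70)]))
E
```

```text
t: 18.68
tool_pos: [0.5471, -0.2842, 0.0336]
orientation: [2.413, 2.012, 0.0]
force: [-4.1, 2.6, 7.5]
opening: 0.0455
gripper_force: 20.0
t: 19.52
tool_pos: [0.5501, -0.286, 0.1655]
orientation: [2.405, 2.005, 0.005]
force: [0.9, -0.4, -0.1]
opening: 0.07
gripper_force: 0.0
t: 20.35
tool_pos: [0.5245, 0.1179, 0.1576]
orientation: [2.228, 2.214, 0.001]
force: [-0.1, -0.3, 0.8]
opening: 0.0931
gripper_force: 0.0
t: 21.1
tool_pos: [0.5095, 0.3686, 0.1569]
orientation: [2.226, 2.217, -0.001]
force: [-0.4, -0.8, -0.3]
opening: 0.0931
gripper_force: 0.0
[0.50945341 0.36861377 0.15693772]
```

View pics/d5.png

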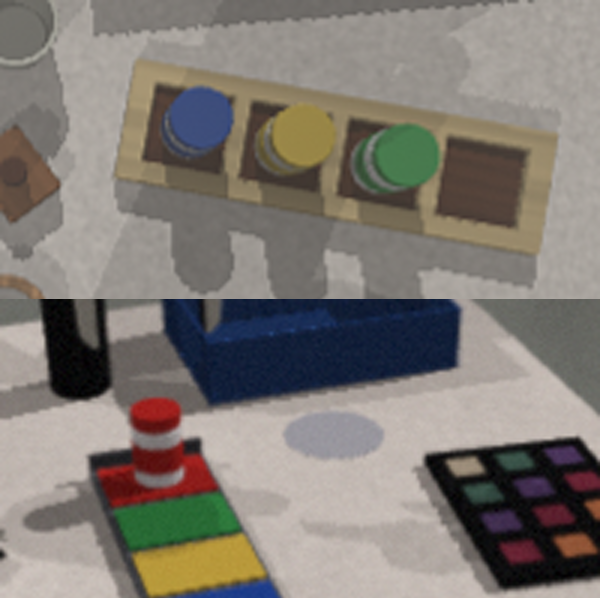

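Three jars are in place and the red one is standing clear. Pick up red.

```bash
python3 -m inch '[0,0,-35,0,100,0,0,-70,0,100,0,0,-95,0,100,0,0,-112,0,100,0,0,-120,0,100,0,0,-120,0,100,0,0,-120,0,60,0,0,-120,0,60,0,0,-120,0,40,0,0,-120,0,40]' 20 && python3 -m inch '[0,0,0,0,40,0,0,0,0,40,0,0,0,0,40,0,0,0,0,40,0,0,0,0,40,0,0,0,0,40]' 20
```

```text
t: 22.03
tool_pos: [0.511, 0.3685, 0.0393]
orientation: [2.228, 2.214, 0.004]
force: [0.6, -0.8, -0.2]
opening: 0.0707
gripper_force: 0.0
t: 22.53
tool_pos: [0.51, 0.3681, 0.0376]
orientation: [2.228, 2.215, 0.0]
force: [-0.9, -0.9, 1.1]
opening: 0.0457
gripper_force: 20.0
```

```bash
python3 -m inch '[0,0,25,0,40,0,0,60,0,40,0,0,100,0,40,2,-35,120,-5,40,4,-75,120,-10,40,6,-115,120,-10,40,8,-155,120,-10,40,10,-195,120,-10,40,11,-235,120,-10,40,12,-275,120,-10,40]' && python3 -m inch '[1,-40,0,0,40,2,-80,0,0,40,3,-120,0,0,40,4,-160,0,0,40,5,-200,0,0,40,6,-240,0,0,40,7,-280,0,0,40,8,-320,0,0,40,9,-360,0,0,40,10,-400,0,0,40]' && python3 -m inch '[1,-30,0,0,40,2,-51,0,0,40,2,-51,0,0,40,2,-51,0,0,40]' &&  python3 -m inch '[0,0,-35,0,40,0,0,-70,0,40,0,0,-90,0,40,0,0,-105,0,40,0,0,-114,0,40,0,0,-119,0,40,0,0,-121,0,40,0,0,-122,0,40,0,0,-123,0,40,0,0,-123,0,40]' && python3 -m inch '[0,0,-0.5,0,40,0,0,-1,0,40,0,0,-1,0,40]'
```

```text
t: 23.37
tool_pos: [0.5213, 0.0912, 0.1572]
orientation: [-2.412, -2.012, 0.001]
force: [1.0, 0.8, -2.0]
opening: 0.0458
gripper_force: 20.0
t: 24.2
tool_pos: [0.5313, -0.3089, 0.157]
orientation: [-2.413, -2.011, 0.0]
force: [1.5, 0.2, -1.4]
opening: 0.0459
gripper_force: 20.0
t: 24.53
tool_pos: [0.5332, -0.3589, 0.1565]
orientation: [-2.414, -2.008, 0.0]
force: [0.1, 1.1, -1.8]
opening: 0.0459
gripper_force: 20.0
t: 25.37
tool_pos: [0.5346, -0.3585, 0.0357]
orientation: [2.411, 2.011, 0.001]
force: [-0.1, 0.2, -2.2]
opening: 0.0458
gripper_force: 20.0
t: 25.62
tool_pos: [0.534, -0.3583, 0.0338]
orientation: [2.413, 2.011, 0.0]
force: [0.8, -0.4, -1.5]
opening: 0.046
gripper_force: 20.0
```

```bash
python3 -m inch '[0,0,-0.5,0,40,0,0,-1,0,40,0,0,-1,0,40]' && python3 -m inch '[0,0,0,0,55,0,0,0,0,65,0,0,0,0,75,0,0,0,0,75,0,0,0,0,75,0,0,20,0,75,0,0,50,0,75,0,0,85,0,75,0,0,120,0,75,0,0,125,0,75]' && python3 -m inch '[-40,-40,10,0,75,-80,-80,10,0,75,-120,-120,10,0,75,-160,-160,10,0,75,-200,-190,10,0,75,-230,-220,10,0,75,-250,-220,10,0,75,-250,-220,10,0,75,-250,-220,10,0,75,-250,-220,10,0,75]'; python3 - <<'E'
from plant import *
import cv2,numpy as np
a=read_camera("top")["image"];b=read_camera("side")["image"]
f=lambda x,x0,y0,h:cv2.resize(x[y0:y0+h,x0:x0+200],None,fx=3,fy=3,interpolation=cv2.INTER_CUBIC)[:h*3-1]
cv2.imwrite("pics/d6.png",np.vstack([f(a,340,150,80),f(b,290,200,115 if 0 else 119)]))
cv2.imwrite("pics/d6s.png",f(b,300,200,190))
E
```

```text
t: 25.87
tool_pos: [0.5341, -0.3582, 0.0336]
orientation: [2.413, 2.012, -0.0]
force: [-3.5, 2.4, 7.0]
opening: 0.0457
gripper_force: 20.0
t: 26.7
tool_pos: [0.5369, -0.3604, 0.1658]
orientation: [2.405, 2.005, 0.004]
force: [0.6, -0.3, 1.8]
opening: 0.0694
gripper_force: 0.0
t: 27.53
tool_pos: [0.2815, -0.5794, 0.1672]
orientation: [-2.417, -2.006, 0.0]
force: [0.4, 0.2, -0.3]
opening: 0.0697
gripper_force: 0.0
```

View pics/d6.png

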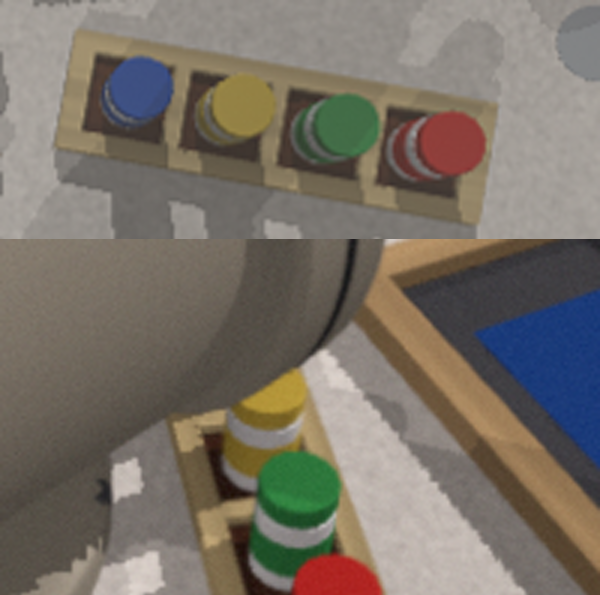

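View pics/d6s.png

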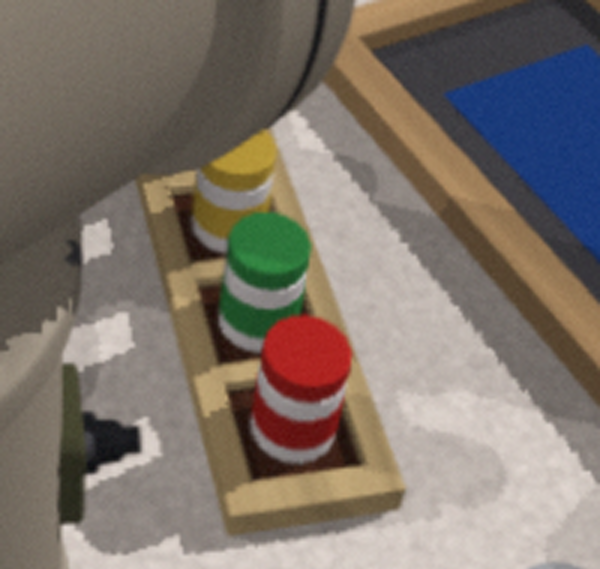

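All four stand upright in their recesses: blue, yellow, green, red from left to right. The arm is clear of everything, so I'll hand in.

```bash
python3 -c "
from plant import job;print(job.close_job())"
```

```text
the job is handed in; nothing more can be done
None
```

All four jars stand upright in the printing rack in reverse order (blue, yellow, green, red from left to right), and the job was handed in at about 28 s of the 115 s allowed.

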